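# Make up a sampling kit and a smear kit

## Robot

A 6-joint arm with a two-finger parallel gripper is mounted at the origin on the work surface. World frame = base frame: x ahead of the robot, y to its left, z up, the work surface at z = 0. Lengths are in m, angles in degrees, forces in N, time in s.
With the tool pointing down it reaches from about 0.4 to 0.825 m from the base axis. Payload 7 kg.
Tool frame: the origin (TCP) lies between the finger pads; the fingertips stand 19 mm ahead of it and the grasp point (between the pads) is the TCP; z points along the fingers, y is the line along which they close (so a half turn about z gives the same grasp; the last joint's range is limited). The gripper opens to 88 mm and grips with 3 to 60 N. Pads are 19 mm wide; open, the fingers measure 130 mm over their backs; the gripper's body (78 mm by 193 mm) begins 47 mm behind the grasp point.
Start: joints at [-52.649, 20.546, 0.682, 0, -70.136, -16.507], TCP at [0.24, -0.631, 0.246] pointing down, gripper open.
Joint ranges: [-176.03, 176.03], [-82.01, 121.73], [-58.28, 71.71], [-173.87, 95.51], [-174.79, -0.11], [-173.66, 173.66]. Speed limits (degrees/s): [136.94, 136.94, 172.46, 180, 180, 180].

## Interface

Orientations are given as [roll, pitch, yaw] about the fixed x, y, z axes, in that order (R = Rz(yaw) Ry(pitch) Rx(roll)).
In Python, from plant import get_obs, snapshot, close_job, spot_in, spot_point gives the robot as it stands.
- The arm moves only by the tool play_rows, never from a script. Its argument "plan" is a list of rows, each a list of 6 numbers: the shift along the tool's x, y, z in cm, then the turn, a rotation vector about the tool's x, y, z in degrees. A call has 1 to 20 rows; each row shifts and turns the commanded pose from where the row before left it, along the tool's axes as they then stand; what a row does not reach is not made up. A row lasts 1/12 s, in which the tool goes at most 41.7 mm and 7.16 degrees, less where a joint would pass 70% of its speed; a pose out of reach is approached as far as the arm can. A call is refused whole if a number of a shift passes 4.17 or a number of a turn 7.16, either way. A call with a gripper value outside its range is refused whole. "grip" is the finger opening in cm, from 0 to 8.76, set as the call begins (left out, the last holds). The fingers move at their own pace and stop on an object; the grip force is fixed at half the most. Time passes only in rows, so rows that do not move let the fingers close. It gives the time, the measured TCP pose, the force, the opening and the grip force at its end, in the units of the state.
- get_obs(): the state, without advancing time (a new reading comes with each control period).
- snapshot(name): name is "scene" or "top"; returns a dict with "frame" (420x560x3 uint8, red, green, blue), "fx", "fy", "cx", "cy" (pixels), "k1" (the pictures are not rectified: a ray, as slopes to the right and down, at radius r is drawn at 1 + k1 r^2 times it, then the intrinsics apply), "position" and "attitude" of the camera in the world. Camera axes: x right, y down, z forward; pixel columns grow to the right and rows downward; lengths in m; the calibration is good to about 2 mm. A picture is of the moment at which its call begins. There is no depth.
- close_job(): hands the job in; it is judged then, once.
Trained networks look in the newest picture that a camera, given by its name, has taken for a name from the list of things; names that differ only in an ending like _2 or _b are one class to them, and where a whole thing is asked for, a point or a joint stands for the part that bears it (a point fixed in the world has none). Each returns a list of dicts, best first, with "score" (0 to 1); they miss things now and then, are a little off and sometimes report something else, mostly with a low value. They report only what shows in the picture. A call takes as long as a camera call.
- spot_in(camera, thing): "position" ([x, y, z] in m, in world coordinates, good to about 4 mm: the middle of the surface that is visible of it).
- spot_point(camera, thing): "position" ([x, y, z] in m, in world coordinates, good to about 4 mm: a listed point, or the origin of a listed thing).
The state is a dict: "clock": time; "joint_pos": joint angles; "qvel": joint speeds; "tau": joint torques, N m; "tool_pos": TCP position; "orientation": TCP orientation; "force": force on the tool from outside, world axes, zero at the start; "moment": the same for the moment, N m; "opening": finger opening in m; "gripper_force": force on a finger pad.
Only numpy, scipy, OpenCV 4.12 (cv2) and the standard library are available. Lean on these libraries where they do the work, as an engineer would, in place of code of your own. Each camera call takes 0.05 s, during which the arm holds its last target. There are 200 camera calls.

## Task

Make up two kits from the stock on the bench, everything standing upright on the floor of its pocket and let go. In the three-pocket tray the wide jar goes in the pocket next to the carrying tab, the tall tube in the middle pocket and the square bottle in the pocket at the far end from the tab; in the two-pocket tray the slide box goes lengthwise in the long pocket and the dropper bottle in the square pocket. Do not shift or knock over the glass beaker between the trays.

Things in the scene. Friction and masses are not known exactly. Their poses are not given: they have to be found in the camera images.
- tray_three: Fixed light-blue tray, 80 mm wide (x), 236 mm long (y), plus a flat carrying tab 45 x 20 mm out of its +y end. Floor top at z = 5 mm, walls 15 mm high. Three pockets 70 x 70 mm in a row, centres at x = 0, y = -78, 0, +78 mm (+78 next to the tab). y runs to the robot's left within 0.3 rad. Origin at the centre of its underside, z up.
- tray_two: Fixed light-blue tray, 74 mm wide (x), 188 mm long (y), no tab. Floor top at z = 5 mm, walls 15 mm high. Long pocket 64 (x) by 106 mm (y), centre at x = 0, y = -36 mm; square pocket 64 x 64 mm, centre at y = +57 mm. y runs to the robot's left within 0.3 rad. May be left or right of the other tray. Origin at the centre of its underside, z up.
- tube: Tall white sample tube with a flat foot, 34 mm diameter, 110 mm high in all; the top 20 mm are a red screw cap of 33 mm diameter. About 60 g, standing upright among the stock. Origin at the centre of its underside, z up.
- jar: Wide white specimen jar, 54 mm diameter up to 50 mm, above it a red lid of 50 mm diameter, 66 mm high in all. About 90 g, standing upright. Origin at the centre of its underside, z up.
- square_bottle: White bottle with square body 40 x 40 mm, 60 mm high, above it a round red cap of 25 mm diameter, 80 mm high in all. About 90 g, standing upright; its x and y axes are square to its sides, turned by up to 0.5 rad. Origin at the centre of its underside, z up.
- slide_box: White rectangular box for microscope slides, 34 mm (x) by 84 mm (y, its long side), 58 mm high, with a grey seam and no cap. About 100 g, standing on its base; its long side is roughly left-right, turned by up to 0.5 rad. Origin at the centre of its underside, z up.
- dropper: White round dropper bottle, 38 mm diameter up to 55 mm, above it a narrow pointed red nozzle (26 mm wide at its foot, 7 mm at its tip), 80 mm high in all. About 60 g, standing upright. Origin at the centre of its underside, z up.
- beaker: Empty glass beaker, 54 mm across the rim, 60 mm high, loose, standing between the two trays. Not part of the kits: leave it where it is. Origin at the centre of its underside, z up.

How it is judged (in metres and radians):
At the end, for the whole second after the job is handed in: Each thing stands in its pocket, within 12 mm (jar), 21 (tube), 18 (square bottle), 16 (dropper), 18 across and 15 along (slide box, within 0.6 rad of lengthwise) of its centre; underside 1 to 9 mm above the tray's; tilt under 0.12 rad; under 0.02 m/s; released (x of jar in the frame of tray_three between -0.012 and 0.012 m and y of jar in the frame of tray_three between 0.066 and 0.09 m and z of jar in the frame of tray_three between 0.001 and 0.009 m and angle between each of jar, tube, square_bottle, slide_box, dropper's own z axis and vertical below 0.12 rad and linear speed of each of jar, tube, square_bottle, slide_box, dropper below 0.02 m/s and contact force between each of jar, tube, square_bottle, slide_box, dropper and the fingers below 0.05 N and x of tube in the frame of tray_three between -0.021 and 0.021 m and y of tube in the frame of tray_three between -0.021 and 0.021 m and z of tube in the frame of tray_three between 0.001 and 0.009 m and x of square_bottle in the frame of tray_three between -0.018 and 0.018 m and y of square_bottle in the frame of tray_three between -0.096 and -0.06 m and z of square_bottle in the frame of tray_three between 0.001 and 0.009 m and x of slide_box in the frame of tray_two between -0.018 and 0.018 m and y of slide_box in the frame of tray_two between -0.051 and -0.021 m and z of slide_box in the frame of tray_two between 0.001 and 0.009 m and x of dropper in the frame of tray_two between -0.016 and 0.016 m and y of dropper in the frame of tray_two between 0.041 and 0.073 m and z of dropper in the frame of tray_two between 0.001 and 0.009 m and angle between the y axis of slide_box and the y axis of tray_two, either way round below 0.6 rad); the robot touches nothing.
It fails at once if the glass beaker is shifted by more than 25 mm or tipped by more than 0.5 rad (distance of beaker from where it was at the start of the episode above 0.025 m or angle between beaker's own z axis and vertical above 0.5 rad).
It also fails if it takes over 120 s, if anything falls off the work surface, if the arm or the gripper's body presses on something with over 40 N, if the wrist force passes 120 N, or if a joint passes its speed limit or range.

## Working session

There is one attempt and no reset: what is moved stays moved. The work goes in short steps, Python scripts to look and compute and a tool call to move; the robot and the scene stay as the last step left them, time stands still between calls to the robot, and variables do not carry over. Pictures are saved under pics/ and viewed, at most 14 in all, crops included, and the job is handed in when it is done.

Besides the shell and the picture viewer there is one more tool, called after "Call:" as name(argument=value, ...) on one line, values as JSON. play_rows: Moves the arm, as the interface text tells. Its arguments: {"type":"object","properties":{"plan":{"type":"array","items":{"type":"array","items":{"type":"number"}}},"grip":{"type":"number"}},"required":["plan"]}

```bash
mkdir -p pics; ls; cat > h.py <<'E'
import numpy as np, cv2
from plant import *
def snap(n,f):
    s=snapshot(n); cv2.imwrite(f,cv2.cvtColor(s['frame'],cv2.COLOR_RGB2BGR)); return s
E
python3 - <<'E'
from h import *
o=get_obs(); print(o['clock'],o['tool_pos'],o['orientation'],o['opening'])
for c in ('scene','top'):
    s=snap(c,f'pics/{c}0.png'); print(c,s['position'],s['attitude'],s['fx'],s['k1'])
    for t in ['tray_three','tray_two','tube','jar','square_bottle','slide_box','dropper','beaker']:
        print(t,[(np.round(d['position'],3).tolist(),round(d['score'],2)) for d in spot_point(c,t)[:3]])
E
```

```text
pics
0.0 [ 0.23999912 -0.63041221  0.24465352] [ 1.79907668e+02 -6.77913168e-03 -1.59164153e+02] 0.0878286542917532
scene [ 1.18276297 -0.22151229  0.72117913] [-135.61040654   -0.62267375   70.63425042] 450.0183631667095 -0.09543808557353846
tray_three [([0.471, 0.233, -0.001], 0.91)]
tray_two [([0.448, -0.209, -0.002], 0.58)]
tube [([0.643, -0.01, -0.001], 0.74), ([0.65, 0.116, -0.005], 0.7)]
jar [([0.634, 0.247, 0.002], 0.77)]
square_bottle [([0.631, -0.274, -0.003], 0.75)]
slide_box [([0.649, 0.116, -0.004], 0.69)]
dropper [([0.664, -0.148, 0.001], 0.84)]
beaker [([0.518, -0.014, 0.002], 0.74)]
top [0.39445287 0.00544208 0.88333464] [-169.94995959   -0.27618522  -88.55392662] 489.59693484847156 -0.0797768928744698
tray_three [([0.476, 0.231, -0.004], 0.62)]
tray_two [([0.447, -0.204, 0.004], 0.91)]
tube [([0.644, -0.009, -0.001], 0.86), ([0.448, -0.206, 0.002], 0.33)]
jar [([0.653, 0.122, 0.0], 0.65)]
square_bottle [([0.638, -0.272, -0.0], 0.7)]
slide_box [([0.653, 0.121, -0.001], 0.75), ([0.638, -0.011, -0.002], 0.71)]
dropper [([0.664, -0.145, -0.002], 0.75)]
beaker [([0.643, -0.012, -0.002], 0.73), ([0.517, -0.014, -0.005], 0.65)]
```

View pics/top0.png

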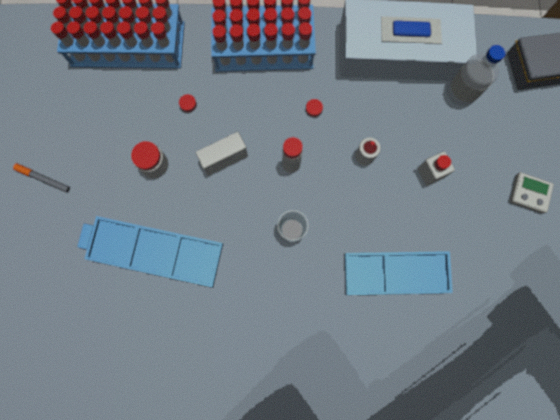

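View pics/scene0.png

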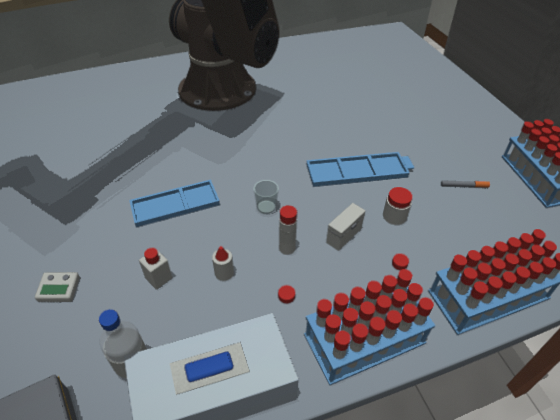

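The top view has image left = +y and up = +x. The tray with the tab is at about (155,250), tray two at (398,273), and the beaker at (292,227). The stock is: jar (148,157), box (222,151), tube (292,152), dropper (370,150), bottle (440,165). Next I rectify onto planes at known heights to measure them.

```bash
cat >> h.py <<'E'
from scipy.spatial.transform import Rotation as Ro
X0,X1,Y0,Y1=0.35,0.75,-0.37,0.40
def rect(s,h,mm=0.001):
    xs=np.arange(X1,X0,-mm); ys=np.arange(Y1,Y0,-mm)
    Xg,Yg=np.meshgrid(xs,ys,indexing='ij')
    P=np.stack([Xg,Yg,np.full_like(Xg,h)],-1)-s['position']
    c=P@Ro.from_euler('xyz',s['attitude'],degrees=True).as_matrix()
    u,v=c[...,0]/c[...,2],c[...,1]/c[...,2]; d=1+s['k1']*(u*u+v*v)
    return cv2.remap(s['frame'],(s['fx']*u*d+s['cx']).astype(np.float32),(s['fy']*v*d+s['cy']).astype(np.float32),cv2.INTER_LINEAR)
def w(r,c): return X1-r*.001, Y1-c*.001
def blobs(mask,amin):
    m=mask.astype(np.uint8); cs,_=cv2.findContours(m,cv2.RETR_EXTERNAL,cv2.CHAIN_APPROX_NONE); out=[]
    for c in cs:
        if cv2.contourArea(c)<amin: continue
        (cx,cy),(a,b),_=cv2.minAreaRect(c); bx=cv2.boxPoints(cv2.minAreaRect(c))
        e=max((bx[1]-bx[0],bx[2]-bx[1]),key=np.linalg.norm); 
        ang=np.degrees(np.arctan2(-e[1],-e[0])); ang=(ang+90)%180-90  # +: long side vs world y
        x,y=w(cy,cx); out.append((round(x,4),round(y,4),round(max(a,b)),round(min(a,b)),'dx/dy angle',round(ang,1)))
    return sorted(out,key=lambda q:q[1])
E
python3 - <<'E'
from h import *
s=snapshot('top'); sc=snapshot('scene')
def hsv(i): return cv2.cvtColor(i,cv2.COLOR_RGB2HSV)
def red(i):
    q=hsv(i); return ((q[...,0]<10)|(q[...,0]>170))&(q[...,1]>140)&(q[...,2]>80)
for n,cam in (('top',s),('scene',sc)):
    q=hsv(rect(cam,.015)); print(n,'trays',blobs((q[...,0]>95)&(q[...,0]<112)&(q[...,1]>110)&(q[...,2]>110),3000))
    for nm,h in (('jar',.066),('tube',.11),('sq',.08),('drop',.07)): print(nm,blobs(red(rect(cam,h)),60))
i=rect(s,.06); q=hsv(i); print('white',blobs((q[...,1]<40)&(q[...,2]>165),150))
sub=i[0:250,40:760]; big=cv2.cvtColor(sub,cv2.COLOR_RGB2BGR)
cv2.imwrite('pics/r1.png',big)
a=i[30:190,150:310]; b=i[40:200,590:750]
cv2.imwrite('pics/r2.png',cv2.resize(cv2.cvtColor(np.hstack([a,b]),cv2.COLOR_RGB2BGR),None,fx=2.5,fy=2.5))
E
```

```text
top trays [(0.4456, -0.2564, 80, 70, 'dx/dy angle', np.float32(-2.5)), (0.4741, 0.2489, 244, 78, 'dx/dy angle', np.float32(10.5))]
jar [(0.6355, -0.274, 25, 21, 'dx/dy angle', np.float32(-45.0)), (0.6586, -0.1452, 18, 17, 'dx/dy angle', np.float32(-26.6)), (0.7285, -0.046, 29, 26, 'dx/dy angle', np.float32(-90.0)), (0.6545, -0.01, 33, 30, 'dx/dy angle', np.float32(-90.0)), (0.7324, 0.1792, 30, 27, 'dx/dy angle', np.float32(63.4)), (0.6338, 0.2462, 49, 46, 'dx/dy angle', np.float32(45.0))]
tube [(0.6225, -0.259, 23, 19, 'dx/dy angle', np.float32(-45.0)), (0.6445, -0.137, 17, 16, 'dx/dy angle', np.float32(-90.0)), (0.7105, -0.0435, 27, 25, 'dx/dy angle', np.float32(-90.0)), (0.6405, -0.009, 31, 28, 'dx/dy angle', np.float32(-90.0)), (0.7139, 0.1697, 28, 25, 'dx/dy angle', np.float32(63.4)), (0.6208, 0.2334, 47, 44, 'dx/dy angle', np.float32(63.4))]
sq [(0.6315, -0.269, 25, 21, 'dx/dy angle', np.float32(-45.0)), (0.6538, -0.1426, 18, 17, 'dx/dy angle', np.float32(-26.6)), (0.723, -0.045, 28, 26, 'dx/dy angle', np.float32(-90.0)), (0.6495, -0.0095, 33, 29, 'dx/dy angle', np.float32(-90.0
[... 1077 characters left out ...]
angle', np.float32(-45.0))]
sq [(0.637, -0.2705, 24, 21, 'dx/dy angle', np.float32(-90.0)), (0.6782, -0.1509, 29, 20, 'dx/dy angle', np.float32(75.1)), (0.62, -0.0, 34, 31, 'dx/dy angle', np.float32(-63.4)), (0.6502, 0.2342, 49, 46, 'dx/dy angle', np.float32(-45.0))]
drop [(0.6285, -0.271, 25, 22, 'dx/dy angle', np.float32(-90.0)), (0.6708, -0.1462, 29, 21, 'dx/dy angle', np.float32(-56.3)), (0.6108, 0.0035, 35, 32, 'dx/dy angle', np.float32(-71.6)), (0.6417, 0.2413, 50, 47, 'dx/dy angle', np.float32(-45.0))]
white [(0.6325, -0.2705, 35, 35, 'dx/dy angle', np.float32(63.4)), (0.6605, -0.1465, 33, 33, 'dx/dy angle', np.float32(0.0)), (0.6492, 0.1159, 80, 30, 'dx/dy angle', np.float32(-28.4))]
```

View pics/r2.png

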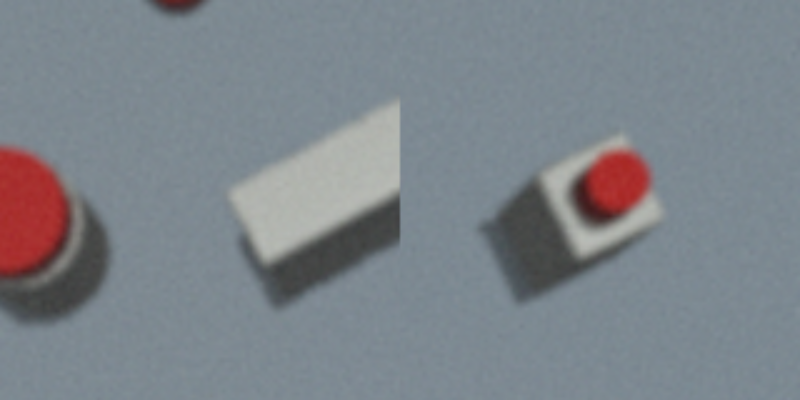

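The crop shows the box (long side 28° off the y axis) and the bottle (cap over its square top), both turned about +28°. The measurements from both cameras agree:

| Thing | x, y (m) | Yaw |
|---|---|---|
| tray_three | .474, .232 | -10.5° |
| tray_two | .4485, -.205 | +2.2° |
| jar | .636, .245 | – |
| tube | .643, -.010 | – |
| bottle | .634, -.270 | 28° |
| box | .649, .116 | 28° |
| dropper | .663, -.147 | – |

I'll first turn the tool to yaw -90, then go above the tube.

Call:
play_rows(plan=[[0,0,0,0,0,-5],[0,0,0,0,0,-5],[0,0,0,0,0,-5],[0,0,0,0,0,-5],[0,0,0,0,0,-5],[0,0,0,0,0,-5],[0,0,0,0,0,-5],[0,0,0,0,0,-5],[0,0,0,0,0,-5],[0,0,0,0,0,-5],[0,0,0,0,0,-5],[0,0,0,0,0,-5],[0,0,0,0,0,-5],[0,0,0,0,0,-4],[0,0,0,0,0,0]], grip=8.76)

```text
clock: 2.25
tool_pos: [0.2402, -0.6308, 0.2456]
orientation: [-180.0, -0.0, -90.0]
force: [0.4, 0.4, 0.1]
opening: 0.0877
gripper_force: 0.0
```

Call:
play_rows(plan=[[-3.1,-2,0,0,0,0],[-3.1,-2,0,0,0,0],[-3.1,-2,0,0,0,0],[-3.1,-2,0,0,0,0],[-3.1,-2,0,0,0,0],[-3.1,-2,0,0,0,0],[-3.1,-2,0,0,0,0],[-3.1,-2,0,0,0,0],[-3.1,-2,0,0,0,0],[-3.1,-2,0,0,0,0],[-3.1,-2,0,0,0,0],[-3.1,-2,0,0,0,0],[-3.1,-2,0,0,0,0],[-3.1,-2,0,0,0,0],[-3.1,-2,0,0,0,0],[-3.1,-2,0,0,0,0],[-3.1,-2,0,0,0,0],[-3.1,-2,0,0,0,0],[-3.1,-2.1,0,0,0,0],[-3.1,-2.1,0,0,0,0]])

```text
clock: 3.92
tool_pos: [0.6446, -0.0101, 0.2458]
orientation: [-180.0, 0.0, -90.3]
force: [0.8, -0.7, 0.2]
opening: 0.0877
gripper_force: 0.0
```

```bash
cat >> h.py <<'E'
def go(x,y,z,psi,show=True):
    "from the present pose: turn first about tool z, then shift (in the turned tool axes)"
    o=get_obs(); p=o['tool_pos']; cur=o['orientation'][2]
    dp=(psi-cur+180)%360-180; r=np.radians(psi); d=np.array([x,y,z])-p
    print('t',round(o['clock'],1),'at',np.round(p,4),'rpy',np.round(o['orientation'],1),'| turn z',round(-dp,1),'shift cm',
      np.round(100*np.array([d[0]*np.cos(r)+d[1]*np.sin(r), d[0]*np.sin(r)-d[1]*np.cos(r), -d[2]]),2), 'j',np.round(o['joint_pos'],0),'open',round(o['opening'],4),'F',np.round(o['force'],1))
E
python3 -c "
from h import *
go(.643,-.010,.07,-90)"
```

```text
t 3.9 at [ 0.6446 -0.0101  0.2458] rpy [-180.     0.   -90.3] | turn z -0.3 shift cm [-1.000e-02  1.600e-01  1.758e+01] j [ 16.  18.  -3.   0. -69. -17.] open 0.0877 F [ 0.8 -0.7  0.2]
```

Call:
play_rows(plan=[[0,0.1,2.5,0,0,0],[0,0,2.5,0,0,0],[0,0,2.5,0,0,0],[0,0,2.5,0,0,0],[0,0,2.5,0,0,0],[0,0,2.5,0,0,0],[0,0,1.6,0,0,0],[0,0,1,0,0,0],[0,0,0,0,0,0],[0,0,0,0,0,0]])

```text
clock: 4.75
tool_pos: [0.6431, -0.0119, 0.0697]
orientation: [180.0, -0.0, -90.2]
force: [1.0, 0.1, 0.7]
opening: 0.0878
gripper_force: 0.0
```

Call:
play_rows(plan=[[0,0,0,0,0,0],[0,0,0,0,0,0],[0,0,0,0,0,0],[0,0,0,0,0,0],[0,0,0,0,0,0],[0,0,0,0,0,0],[0,0,0,0,0,0],[0,0,0,0,0,0],[0,0,0,0,0,0]], grip=2)

```text
clock: 5.5
tool_pos: [0.6428, -0.0119, 0.0695]
orientation: [180.0, -0.0, -90.2]
force: [0.1, -0.7, 0.2]
opening: 0.0336
gripper_force: 30.2
```

```bash
python3 -c "
from h import *
o=get_obs();print(o['gripper_force'])
go(.474,.232,.2,-100.5)"
```

```text
30.160428285598755
t 5.5 at [ 0.6428 -0.0119  0.0695] rpy [180.   -0.  -90.2] | turn z 10.3 shift cm [-20.9   21.05 -13.05] j [ 16.  26. -15.  -0. -48. -16.] open 0.0336 F [ 0.1 -0.7  0.2]
```

Call:
play_rows(plan=[[0,0,-1,0,0,0],[0,0,-2,0,0,0],[0,0,-2,0,0,0],[0,0,-2,0,0,0],[0,0,-2,0,0,0],[0,0,-1,0,0,0],[0,0,0,0,0,5.1],[0,0,0,0,0,5.2]])

```text
clock: 6.17
tool_pos: [0.6432, -0.0118, 0.1709]
orientation: [-179.9, 0.1, -100.7]
force: [-0.1, -0.4, -0.9]
opening: 0.0335
gripper_force: 30.0
```

Call:
play_rows(plan=[[-1.4,1.4,0,0,0,0],[-2.1,2.1,0,0,0,0],[-2.1,2.1,0,0,0,0],[-2.1,2.1,0,0,0,0],[-2.1,2.1,0,0,0,0],[-2.1,2.1,0,0,0,0],[-2.1,2.1,0,0,0,0],[-2.1,2.1,0,0,0,0],[-2.1,2.1,0,0,0,0],[-1.8,1.8,0,0,0,0],[-0.9,1,0,0,0,0],[0,0,0,0,0,0],[0,0,0,0,0,0]])

```text
clock: 7.25
tool_pos: [0.4739, 0.2322, 0.1697]
orientation: [180.0, 0.0, -100.4]
force: [0.5, 0.2, -1.1]
opening: 0.0336
gripper_force: 30.0
```

```bash
python3 -c "
from h import *
go(.474,.232,.0755,-100.5)
snap('scene','pics/s1.png')"
```

```text
t 7.2 at [0.4739 0.2322 0.1697] rpy [ 180.     0.  -100.4] | turn z 0.1 shift cm [ 0.02 -0.02  9.42] j [ 47.  10. -24.  -0. -56. -58.] open 0.0336 F [ 0.5  0.2 -1.1]
```

View pics/s1.png

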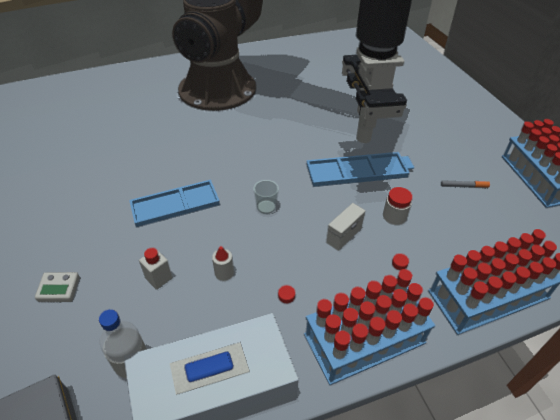

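The tube is held upright above the middle pocket, with its lower end at about (380,140). I'll lower it, release and retreat.

Call:
play_rows(plan=[[0,0,2,0,0,0],[0,0,2,0,0,0],[0,0,2,0,0,0],[0,0,1.5,0,0,0],[0,0,1,0,0,0],[0,0,0.5,0,0,0],[0,0,0.3,0,0,0],[0,0,0.1,0,0,0],[0,0,0,0,0,0],[0,0,0,0,0,0]])

```text
clock: 8.13
tool_pos: [0.4747, 0.2321, 0.0763]
orientation: [-180.0, 0.1, -100.5]
force: [-0.8, 1.5, -0.5]
opening: 0.0339
gripper_force: 30.0
```

Call:
play_rows(plan=[[0,0,0,0,0,0],[0,0,0,0,0,0],[0,0,0,0,0,0],[0,0,0,0,0,0],[0,0,0,0,0,0],[0,0,0,0,0,0],[0,0,-1,0,0,0],[0,0,-2,0,0,0],[0,0,-2.5,0,0,0],[0,0,-2.5,0,0,0],[0,0,-2,0,0,0],[0,0,0,0,0,0]], grip=8.5)

```text
clock: 9.13
tool_pos: [0.4763, 0.2332, 0.1808]
orientation: [-179.7, 0.3, -100.4]
force: [0.3, 0.1, -0.1]
opening: 0.0848
gripper_force: 0.0
```

```bash
python3 -c "
from h import *
go(.636,.245,.04,-90)"
```

```text
t 9.1 at [0.4763 0.2332 0.1808] rpy [-179.7    0.3 -100.4] | turn z -10.4 shift cm [ -1.18 -15.97  14.08] j [ 47.  10. -23.   0. -57. -58.] open 0.0848 F [ 0.3  0.1 -0.1]
```

Call:
play_rows(plan=[[-0.4,-1.5,0,0,0,0],[-0.7,-2.8,0,0,0,0],[-0.7,-2.8,0,0,0,0],[-0.7,-2.8,0,0,0,0],[-0.7,-2.8,0,0,0,0],[-0.5,-1.8,0,0,0,0],[-0.3,-1,2,0,0,0],[0,0,2.5,0,0,0],[0,0,2.5,0,0,0],[0,0,2,0,0,0],[0,0,0,0,0,0],[0,0,0,0,0,0]])

```text
clock: 10.13
tool_pos: [0.6335, 0.2425, 0.085]
orientation: [179.9, -0.1, -100.4]
force: [-0.5, -0.1, 0.7]
opening: 0.0852
gripper_force: 0.0
```

```bash
python3 -c "
from h import *
go(.636,.245,.04,-100.5)
s=snap('scene','pics/s2.png')
for t in ('tube','jar'): print(t,spot_point('scene',t))"
```

```text
t 10.1 at [0.6335 0.2425 0.085 ] rpy [ 1.799e+02 -1.000e-01 -1.004e+02] | turn z 0.1 shift cm [-0.29 -0.2   4.5 ] j [ 37.  28. -10.   0. -52. -48.] open 0.0852 F [-0.5 -0.1  0.7]
tube [{'position': [0.4736, 0.2335, 0.0052], 'score': 0.7}]
jar [{'position': [0.6382, 0.2483, 0.0047], 'score': 0.97}]
```

View pics/s2.png

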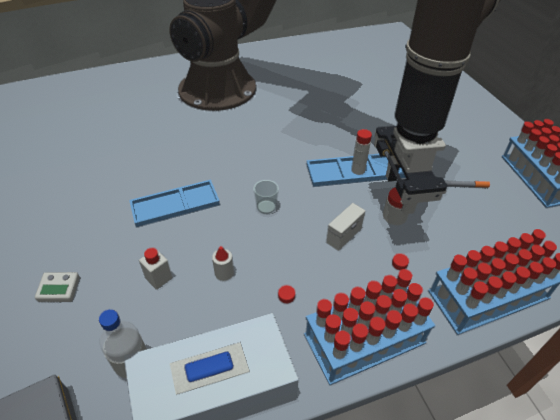

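Tube stands in the middle pocket (cap at (363,136)) and the open fingers straddle the jar (lid at (397,198)). Lowering onto the jar and gripping.

Call:
play_rows(plan=[[-0.3,-0.2,0,0,0,0],[0,0,1.5,0,0,0],[0,0,1.5,0,0,0],[0,0,1,0,0,0],[0,0,0.5,0,0,0],[0,0,0,0,0,0],[0,0,0,0,0,0]])

```text
clock: 10.87
tool_pos: [0.6368, 0.2457, 0.041]
orientation: [-180.0, 0.0, -100.4]
force: [0.2, 0.7, -0.0]
opening: 0.0849
gripper_force: 0.0
```

Call:
play_rows(plan=[[0,0,0,0,0,0],[0,0,0,0,0,0],[0,0,0,0,0,0],[0,0,0,0,0,0],[0,0,0,0,0,0],[0,0,0,0,0,0],[0,0,0,0,0,0],[0,0,0,0,0,0],[0,0,-1,0,0,0],[0,0,-2,0,0,0],[0,0,-2,0,0,0],[0,0,-2,0,0,0],[0,0,-1,0,0,0],[0,0,0,0,0,0],[0,0,0,0,0,0]], grip=4)

```text
clock: 12.12
tool_pos: [0.6364, 0.2456, 0.1208]
orientation: [-180.0, 0.1, -100.5]
force: [-0.6, 0.7, -0.9]
opening: 0.0536
gripper_force: 30.0
```

```bash
python3 -c "
from h import *
go(.488,.309,.0455,-100.5)
from h import *
s=snapshot('scene');print(spot_point('scene','jar'))
i=rect(s,.145);q=cv2.cvtColor(i,cv2.COLOR_RGB2HSV);print(blobs(((q[...,0]<10)|(q[...,0]>170))&(q[...,1]>140)&(q[...,2]>80),200))
"
```

```text
t 12.1 at [0.6364 0.2456 0.1208] rpy [-1.800e+02  1.000e-01 -1.005e+02] | turn z 0.0 shift cm [-3.53 15.75  7.53] j [ 37.  27.  -7.  -0. -56. -48.] open 0.0536 F [-0.6  0.7 -0.9]
[{'position': [0.6377, 0.2488, 0.08], 'score': 0.97}, {'position': [0.5137, -0.0136, 0.0004], 'score': 0.73}]
[(0.6925, -0.2655, 23, 19, 'dx/dy angle', np.float32(-90.0)), (0.7293, -0.158, 26, 18, 'dx/dy angle', np.float32(75.1)), (0.5212, 0.2053, 50, 30, 'dx/dy angle', np.float32(-56.3))]
```

Call:
play_rows(plan=[[-0.2,1,0,0,0,0],[-0.5,2.4,0,0,0,0],[-0.5,2.4,0,0,0,0],[-0.6,2.4,0,0,0,0],[-0.5,2.4,0,0,0,0],[-0.5,2.4,0,0,0,0],[-0.4,1.8,0,0,0,0],[-0.2,1,0,0,0,0],[0,0,0,0,0,0],[0,0,1.5,0,0,0],[0,0,2,0,0,0],[0,0,1.5,0,0,0],[0,0,1,0,0,0],[0,0,0.5,0,0,0],[0,0,0,0,0,0],[0,0,0,0,0,0]])

```text
clock: 13.55
tool_pos: [0.4877, 0.3076, 0.0557]
orientation: [-180.0, -0.0, -100.5]
force: [0.2, 0.2, -0.9]
opening: 0.0536
gripper_force: 30.0
```

```bash
python3 -c "
from h import *
go(.488,.309,.0455,-100.5)"
```

```text
t 13.6 at [0.4877 0.3076 0.0557] rpy [-180.    -0.  -100.5] | turn z 0.0 shift cm [-0.14 -0.01  1.02] j [ 52.  22. -25.   0. -43. -62.] open 0.0536 F [ 0.2  0.2 -0.9]
```

Call:
play_rows(plan=[[0,0,0.4,0,0,0],[0,0,0.4,0,0,0],[0,0,0.2,0,0,0],[0,0,0,0,0,0],[0,0,0,0,0,0]])

```text
clock: 13.97
tool_pos: [0.4873, 0.3077, 0.0458]
orientation: [-180.0, 0.0, -100.5]
force: [0.2, -0.0, -0.1]
opening: 0.0535
gripper_force: 30.0
```

Call:
play_rows(plan=[[0,0,0,0,0,0],[0,0,0,0,0,0],[0,0,0,0,0,0],[0,0,0,0,0,0],[0,0,0,0,0,0],[0,0,0,0,0,0],[0,0,-1,0,0,0],[0,0,-2.5,0,0,0],[0,0,-3,0,0,0],[0,0,-3,0,0,0],[0,0,-3,0,0,0],[0,0,-2,0,0,0],[0,0,0,0,0,0],[0,0,0,0,0,0]], grip=8.5)

```text
clock: 15.13
tool_pos: [0.4877, 0.3082, 0.1927]
orientation: [-179.9, 0.2, -100.5]
force: [0.0, -0.7, -0.9]
opening: 0.085
gripper_force: 0.0
```

```bash
python3 -c "
from h import *
go(.634,-.270,.0405,-61.8)
for c in ('scene','top'):
  snapshot(c)
  for t in ('jar','tube'): print(c,t,spot_point(c,t))"
```

```text
t 15.1 at [0.4877 0.3082 0.1927] rpy [-179.9    0.2 -100.5] | turn z -38.7 shift cm [57.87 14.43 15.22] j [ 52.  14. -16.   0. -60. -62.] open 0.085 F [ 0.  -0.7 -0.9]
scene jar [{'position': [0.4867, 0.3074, 0.0071], 'score': 0.69}]
scene tube [{'position': [0.4743, 0.2362, 0.0062], 'score': 0.66}]
top jar [{'position': [0.4879, 0.3076, 0.0055], 'score': 0.61}]
top tube [{'position': [0.4748, 0.2361, 0.0038], 'score': 0.91}]
```

Call:
play_rows(plan=[[0,0,0,0,0,-5],[0,0,0,0,0,-5],[0,0,0,0,0,-5],[0,0,0,0,0,-5],[0,0,0,0,0,-5],[0,0,0,0,0,-5],[0,0,0,0,0,-5],[0,0,0,0,0,-3.7],[0,0,0,0,0,0]])

```text
clock: 16.18
tool_pos: [0.4871, 0.3075, 0.1898]
orientation: [179.9, -0.0, -61.6]
force: [-0.4, 0.2, -0.4]
opening: 0.0852
gripper_force: 0.0
```

Call:
play_rows(plan=[[2,0.5,0,0,0,0],[3.4,0.8,0,0,0,0],[3.4,0.8,0,0,0,0],[3.4,0.9,0,0,0,0],[3.4,0.8,0,0,0,0],[3.4,0.9,0,0,0,0],[3.4,0.8,0,0,0,0],[3.4,0.9,0,0,0,0],[3.4,0.8,0,0,0,0],[3.4,0.9,0,0,0,0],[3.4,0.8,0,0,0,0],[3.4,0.9,0,0,0,0],[3.4,0.8,0,0,0,0],[3.4,0.9,0,0,0,0],[3.4,0.8,0,0,0,0],[3.4,0.9,0,0,0,0],[3.4,0.8,0,0,0,0],[1.4,0.3,0,0,0,0],[0,0,4,0,0,0],[0,0,3,0,0,0]])

```text
clock: 17.85
tool_pos: [0.6351, -0.2706, 0.1194]
orientation: [-179.9, -0.0, -62.0]
force: [-0.4, 0.3, -2.3]
opening: 0.085
gripper_force: 0.0
```

```bash
python3 -c "
from h import *
go(.634,-.270,.0405,-61.8)
for c in ('top','scene'):
  snapshot(c)
  for t in ('square_bottle',): print(c,t,spot_point(c,t))
i=rect(snapshot('top'),.08); cv2.imwrite('pics/b.png',cv2.resize(cv2.cvtColor(i[50:200,580:760],cv2.COLOR_RGB2BGR),None,fx=4,fy=4))"
```

```text
t 17.9 at [ 0.6351 -0.2706  0.1194] rpy [-179.9   -0.   -62. ] | turn z -0.2 shift cm [-0.11  0.07  7.89] j [ -7.  27.  -6.  -0. -57.  35.] open 0.085 F [-0.4  0.3 -2.3]
top square_bottle []
scene square_bottle [{'position': [0.5163, -0.0145, 0.0014], 'score': 0.38}]
```

View pics/b.png

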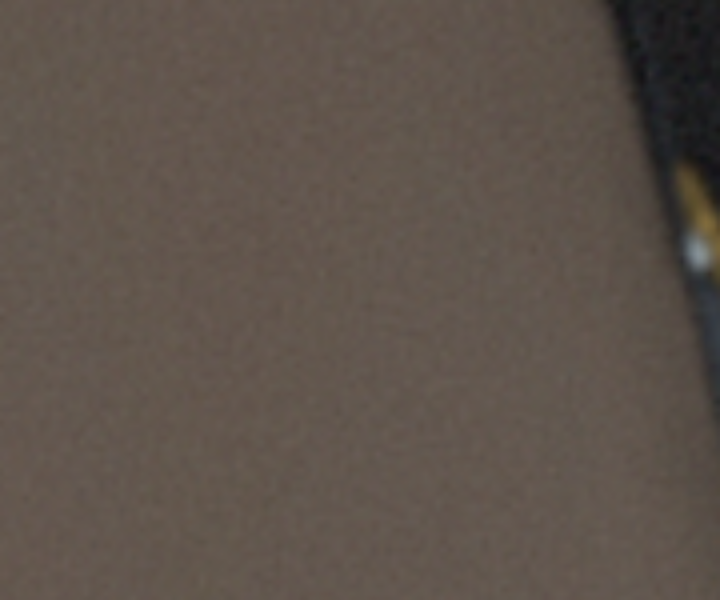

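The arm fills this crop and hides the bottle. The fingers leave over 20 mm of slack on each side, so I'll go ahead.

Call:
play_rows(plan=[[-0.1,0,2,0,0,0],[0,0,2,0,0,0],[0,0,2,0,0,0],[0,0,1.2,0,0,0],[0,0,0.6,0,0,0],[0,0,0,0,0,0],[0,0,0,0,0,0]])

```text
clock: 18.68
tool_pos: [0.6353, -0.2684, 0.044]
orientation: [-179.9, -0.1, -61.7]
force: [-0.2, -0.6, -0.4]
opening: 0.0849
gripper_force: 0.0
```

Call:
play_rows(plan=[[0,0,0,0,0,0],[0,0,0,0,0,0],[0,0,0,0,0,0],[0,0,0,0,0,0],[0,0,0,0,0,0],[0,0,0,0,0,0],[0,0,0,0,0,0],[0,0,0,0,0,0],[0,0,0,0,0,0]], grip=2)

```text
clock: 19.43
tool_pos: [0.6342, -0.2684, 0.0426]
orientation: [180.0, 0.0, -61.8]
force: [-0.5, -0.1, 2.0]
opening: 0.0399
gripper_force: 29.8
```

Call:
play_rows(plan=[[0,0,-1,0,0,0],[0,0,-2,0,0,0],[0,0,-2.5,0,0,0],[0,0,-2.5,0,0,0],[0,0,-2.5,0,0,0],[0,0,-1.5,0,0,0],[0,0,0,0,0,5],[0,0,0,0,0,5],[0,0,0,0,0,5],[0,0,0,0,0,5],[0,0,0,0,0,5],[0,0,0,0,0,5],[0,0,0,0,0,5],[0,0,0,0,0,3.7],[0,0,0,0,0,0],[0,0,0,0,0,0]])

```text
clock: 20.77
tool_pos: [0.6343, -0.2683, 0.163]
orientation: [-180.0, 0.0, -100.3]
force: [0.1, 0.2, -1.6]
opening: 0.0402
gripper_force: 29.8
```

```bash
python3 -c "
from h import *
go(.460,.155,.0455,-100.5)
snap('scene','pics/s3.png')
print(spot_point('scene','square_bottle'))"
```

```text
t 20.8 at [ 0.6343 -0.2683  0.163 ] rpy [-180.     0.  -100.3] | turn z 0.2 shift cm [-38.44  24.85  11.75] j [ -7.  25.  -4.  -0. -61.  -4.] open 0.0402 F [ 0.1  0.2 -1.6]
[{'position': [0.6329, -0.2706, 0.1183], 'score': 0.56}]
```

View pics/s3.png

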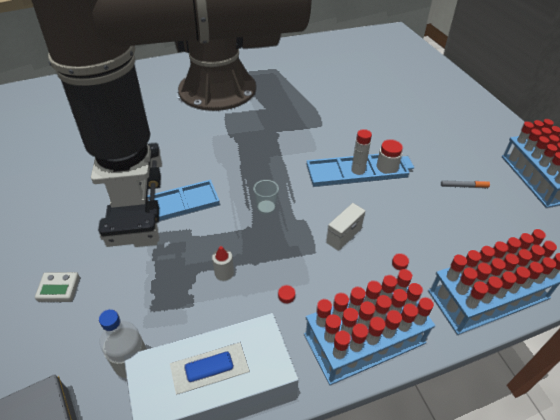

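The tube and jar stand in their pockets, at (362,150) and (391,153). The bottle is gripped at 40 mm and hidden behind the gripper; its bottom is at about .12 m, above the beaker. Carrying it over.

Call:
play_rows(plan=[[-1.4,0.9,0,0,0,0],[-3,1.9,0,0,0,0],[-3,2,0,0,0,0],[-3,1.9,0,0,0,0],[-3,2,0,0,0,0],[-3,1.9,0,0,0,0],[-3,2,0,0,0,0],[-3,1.9,0,0,0,0],[-3,2,0,0,0,0],[-3,1.9,0,0,0,0],[-3,2,0,0,0,0],[-3,1.9,0,0,0,0],[-2,1.3,0,0,0,0],[-1,0.7,0,0,0,0],[-1,0.5,0,0,0,0],[0,0,2,0,0,0],[0,0,2,0,0,0],[0,0,2,0,0,0],[0,0,0,0,0,0],[0,0,0,0,0,0]])

```text
clock: 22.53
tool_pos: [0.4599, 0.1537, 0.1022]
orientation: [179.9, -0.1, -100.4]
force: [-0.7, 0.7, -0.2]
opening: 0.0399
gripper_force: 29.8
```

```bash
python3 -c "
from h import *
go(.460,.155,.048,-100.5)"
```

```text
t 22.5 at [0.4599 0.1537 0.1022] rpy [ 1.799e+02 -1.000e-01 -1.004e+02] | turn z 0.1 shift cm [-0.13  0.02  5.42] j [ 42.  11. -34.   0. -45. -52.] open 0.0399 F [-0.7  0.7 -0.2]
```

Call:
play_rows(plan=[[-0.2,0,1.5,0,0,0],[0,0,1.5,0,0,0],[0,0,1.2,0,0,0],[0,0,0.7,0,0,0],[0,0,0.4,0,0,0],[0,0,0.1,0,0,0],[0,0,0,0,0,0],[0,0,0,0,0,0]])

```text
clock: 23.2
tool_pos: [0.461, 0.1566, 0.0493]
orientation: [-180.0, 0.0, -100.4]
force: [-0.1, 1.0, -0.8]
opening: 0.0399
gripper_force: 29.8
```

Call:
play_rows(plan=[[0,0,0,0,0,0],[0,0,0,0,0,0],[0,0,0,0,0,0],[0,0,0,0,0,0],[0,0,0,0,0,0],[0,0,0,0,0,0],[0,0,-1,0,0,0],[0,0,-2.5,0,0,0],[0,0,-3,0,0,0],[0,0,-3,0,0,0],[0,0,-3,0,0,0],[0,0,-2,0,0,0],[0,0,0,0,0,0],[0,0,0,0,0,0]], grip=8.5)

```text
clock: 24.37
tool_pos: [0.4609, 0.1567, 0.1948]
orientation: [-179.9, 0.1, -100.5]
force: [0.7, -0.3, -0.0]
opening: 0.0849
gripper_force: 0.0
```

```bash
python3 -c "
from h import *
go(.649,.116,.041,-61.6)
for c in ('scene','top'):
  snapshot(c)
  for t in ('square_bottle','slide_box'): print(c,t,spot_point(c,t))"
```

```text
t 24.4 at [0.4609 0.1567 0.1948] rpy [-1.799e+02  1.000e-01 -1.005e+02] | turn z -38.9 shift cm [ 12.53 -14.61  15.38] j [ 42.   5. -27.  -0. -58. -52.] open 0.0849 F [ 0.7 -0.3 -0. ]
scene square_bottle [{'position': [0.4606, 0.1512, 0.0049], 'score': 0.58}]
scene slide_box [{'position': [0.6496, 0.1168, -0.0032], 'score': 0.69}]
top square_bottle [{'position': [0.4628, 0.1574, 0.0046], 'score': 0.79}]
top slide_box [{'position': [0.652, 0.1222, -0.0011], 'score': 0.79}]
```

Call:
play_rows(plan=[[0,0,0,0,0,-5],[0,0,0,0,0,-5],[0,0,0,0,0,-5],[0,0,0,0,0,-5],[0,0,0,0,0,-5],[0,0,0,0,0,-5],[0,0,0,0,0,-5],[0,0,0,0,0,-3.9],[1,-1.1,0,0,0,0],[2,-2.4,0,0,0,0],[2.2,-2.5,0,0,0,0],[2.2,-2.5,0,0,0,0],[2.2,-2.5,0,0,0,0],[1.8,-2.2,0,0,0,0],[1,-1.4,0,0,0,0],[0,0,3,0,0,0],[0,0,3,0,0,0],[0,0,2,0,0,0],[0,0,0,0,0,0],[0,0,0,0,0,0]])

```text
clock: 26.33
tool_pos: [0.6473, 0.1163, 0.1121]
orientation: [179.8, -0.0, -61.5]
force: [0.3, -0.2, 1.2]
opening: 0.0849
gripper_force: 0.0
```

```bash
python3 -c "
from h import *
go(.650,.117,.041,-61.6)"
```

```text
t 26.3 at [0.6473 0.1163 0.1121] rpy [179.8  -0.  -61.5] | turn z 0.1 shift cm [ 0.07 -0.27  7.11] j [ 27.  25. -11.   0. -54.   1.] open 0.0849 F [ 0.3 -0.2  1.2]
```

Call:
play_rows(plan=[[0.1,-0.3,1.5,0,0,0],[0,0,2,0,0,0],[0,0,1.8,0,0,0],[0,0,1.2,0,0,0],[0,0,0.5,0,0,0],[0,0,0,0,0,0],[0,0,0,0,0,0]])

```text
clock: 26.92
tool_pos: [0.6518, 0.1176, 0.0447]
orientation: [-179.9, -0.0, -61.5]
force: [-0.3, 0.2, -0.7]
opening: 0.0846
gripper_force: 0.0
```

Call:
play_rows(plan=[[0,0,0,0,0,0],[0,0,0,0,0,0],[0,0,0,0,0,0],[0,0,0,0,0,0],[0,0,0,0,0,0],[0,0,0,0,0,0],[0,0,0,0,0,0],[0,0,0,0,0,0],[0,0,0,0,0,0]], grip=2)

```text
clock: 27.67
tool_pos: [0.6509, 0.1173, 0.0435]
orientation: [180.0, 0.0, -61.6]
force: [0.1, -0.2, 0.0]
opening: 0.0338
gripper_force: 30.0
```

Call:
play_rows(plan=[[0,0,-1,0,0,0],[0,0,-2,0,0,0],[0,0,-2.5,0,0,0],[0,0,-2.5,0,0,0],[0,0,-2.5,0,0,0],[0,0,-1.5,0,0,0],[0,0,0,0,0,5],[0,0,0,0,0,5],[0,0,0,0,0,5],[0,0,0,0,0,5],[0,0,0,0,0,5],[0,0,0,0,0,1.2],[0,0,0,0,0,0],[0,0,0,0,0,0]])

```text
clock: 28.83
tool_pos: [0.651, 0.1173, 0.1639]
orientation: [-180.0, 0.0, -87.6]
force: [0.3, -0.6, -0.1]
opening: 0.034
gripper_force: 30.0
```

```bash
python3 -c "
from h import *
go(.4485+.036*.038,-.241,.048,-87.8)
snap('scene','pics/s4.png')
print(spot_point('scene','slide_box'))
snapshot('top');print(spot_point('top','slide_box'))"
```

```text
t 28.8 at [0.651  0.1173 0.1639] rpy [-180.     0.   -87.6] | turn z 0.2 shift cm [35.03 21.48 11.59] j [ 27.  23.  -7.   0. -60. -25.] open 0.034 F [ 0.3 -0.6 -0.1]
[{'position': [0.6554, 0.1184, 0.1163], 'score': 0.91}]
[{'position': [0.4632, 0.1566, 0.0025], 'score': 0.6}]
```

View pics/s4.png

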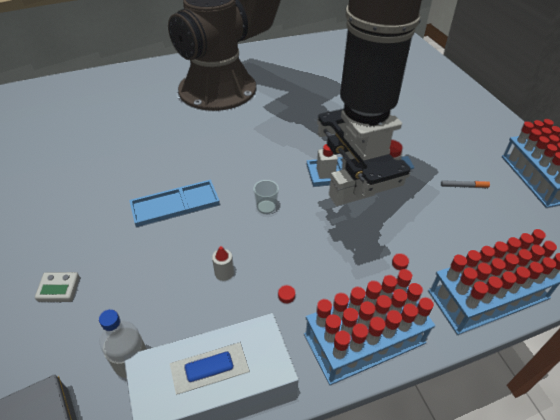

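The box is held level at about (345,185), and the bottle stands in its pocket at (325,160). Carrying the box to tray two.

Call:
play_rows(plan=[[1.5,0.9,0,0,0,0],[3,1.8,0,0,0,0],[3,1.9,0,0,0,0],[3,1.8,0,0,0,0],[3,1.9,0,0,0,0],[3,1.8,0,0,0,0],[3,1.9,0,0,0,0],[3,1.8,0,0,0,0],[3,1.9,0,0,0,0],[3,1.8,0,0,0,0],[3,1.9,0,0,0,0],[2,1.2,0,0,0,0],[1,0.6,0,0,0,0],[0.5,0.3,0,0,0,0],[0,0,2,0,0,0],[0,0,2,0,0,0],[0,0,2,0,0,0],[0,0,0,0,0,0],[0,0,0,0,0,0]])

```text
clock: 30.62
tool_pos: [0.4499, -0.2403, 0.1031]
orientation: [179.9, 0.0, -87.7]
force: [1.2, 0.2, -0.5]
opening: 0.0342
gripper_force: 30.0
```

```bash
python3 -c "
from h import *
go(.4499,-.241,.049,-87.8)
snapshot('scene')
print(spot_point('scene','slide_box'))
snap('top','pics/t5.png');print(spot_point('top','slide_box'))"
```

```text
t 30.6 at [ 0.4499 -0.2403  0.1031] rpy [179.9   0.  -87.7] | turn z 0.1 shift cm [0.07 0.   5.41] j [ -6.  13. -31.   0. -46.   8.] open 0.0342 F [ 1.2  0.2 -0.5]
[]
[{'position': [0.4525, -0.2391, 0.06], 'score': 0.47}]
```

View pics/t5.png

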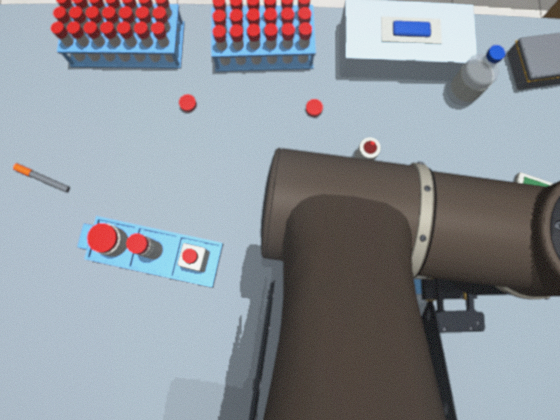

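The top view shows the jar, tube and bottle all standing in tray three at (104,239), (140,245) and (191,257). Lowering the box.

Call:
play_rows(plan=[[0,0,1.5,0,0,0],[0,0,1.5,0,0,0],[0,0,1.2,0,0,0],[0,0,0.7,0,0,0],[0,0,0.4,0,0,0],[0,0,0.1,0,0,0],[0,0,0,0,0,0],[0,0,0,0,0,0]])

```text
clock: 31.48
tool_pos: [0.4505, -0.2409, 0.0502]
orientation: [-179.9, -0.0, -87.7]
force: [0.7, 0.3, -0.6]
opening: 0.0343
gripper_force: 30.0
```

Call:
play_rows(plan=[[0,0,0,0,0,0],[0,0,0,0,0,0],[0,0,0,0,0,0],[0,0,0,0,0,0],[0,0,0,0,0,0],[0,0,0,0,0,0],[0,0,-1,0,0,0],[0,0,-2.5,0,0,0],[0,0,-3,0,0,0],[0,0,-3,0,0,0],[0,0,-3,0,0,0],[0,0,-2,0,0,0],[0,0,0,0,0,0],[0,0,0,0,0,0]], grip=8.5)

```text
clock: 32.65
tool_pos: [0.4505, -0.2409, 0.1965]
orientation: [-179.8, -0.0, -87.8]
force: [0.7, 0.2, -1.1]
opening: 0.085
gripper_force: 0.0
```

```bash
python3 -c "
from h import *
go(.663,-.147,.040,-87.8)
snapshot('scene')
for t in ('slide_box','dropper'): print(spot_point('scene',t))
"
```

```text
t 32.6 at [ 0.4505 -0.2409  0.1965] rpy [-179.8   -0.   -87.8] | turn z 0.0 shift cm [ -8.57 -21.59  15.65] j [ -6.   7. -24.  -0. -59.   8.] open 0.085 F [ 0.7  0.2 -1.1]
[{'position': [0.4518, -0.2394, 0.0039], 'score': 0.65}]
[{'position': [0.6638, -0.146, -0.0002], 'score': 0.79}]
```

Call:
play_rows(plan=[[-0.6,-1.4,0,0,0,0],[-1.1,-2.8,0,0,0,0],[-1.2,-2.9,0,0,0,0],[-1.1,-2.9,0,0,0,0],[-1.2,-2.9,0,0,0,0],[-1.2,-2.9,0,0,0,0],[-1.1,-2.9,0,0,0,0],[-0.7,-1.9,0,0,0,0],[-0.4,-1,0,0,0,0],[0,0,2.5,0,0,0],[0,0,3,0,0,0],[0,0,2.5,0,0,0],[0,0,0,0,0,0],[0,0,0,0,0,0]])

```text
clock: 33.97
tool_pos: [0.6612, -0.1466, 0.1128]
orientation: [179.7, -0.0, -87.8]
force: [-0.1, -0.0, 0.9]
opening: 0.085
gripper_force: 0.0
```

```bash
python3 -c "
from h import *
go(.663,-.147,.040,-87.8)"
```

```text
t 34.0 at [ 0.6612 -0.1466  0.1128] rpy [179.7  -0.  -87.8] | turn z 0.0 shift cm [ 0.05 -0.18  7.28] j [  4.  27.  -8.   0. -55.  -2.] open 0.085 F [-0.1 -0.   0.9]
```

Call:
play_rows(plan=[[0,-0.2,1.5,0,0,0],[0,0,2,0,0,0],[0,0,1.8,0,0,0],[0,0,1.2,0,0,0],[0,0,0.7,0,0,0],[0,0,0,0,0,0],[0,0,0,0,0,0],[0,0,0,0,0,0]])

```text
clock: 34.63
tool_pos: [0.6653, -0.1464, 0.044]
orientation: [-179.9, -0.0, -87.7]
force: [-0.2, 0.8, 1.6]
opening: 0.0852
gripper_force: 0.0
```

Call:
play_rows(plan=[[0,0,0,0,0,0],[0,0,0,0,0,0],[0,0,0,0,0,0],[0,0,0,0,0,0],[0,0,0,0,0,0],[0,0,0,0,0,0],[0,0,0,0,0,0],[0,0,0,0,0,0],[0,0,0,0,0,0]], grip=2)

```text
clock: 35.38
tool_pos: [0.6643, -0.1464, 0.0425]
orientation: [180.0, -0.0, -87.8]
force: [-1.0, 0.8, 0.4]
opening: 0.0372
gripper_force: 30.0
```

Call:
play_rows(plan=[[0,0,-1,0,0,0],[0,0,-2,0,0,0],[0,0,-2.5,0,0,0],[0,0,-2.5,0,0,0],[0,0,-2.5,0,0,0],[0,0,-1.5,0,0,0],[0,0,0,0,0,0],[0,0,0,0,0,0]])

```text
clock: 36.05
tool_pos: [0.6649, -0.1463, 0.1644]
orientation: [-179.8, 0.0, -87.8]
force: [-0.2, -1.0, -1.1]
opening: 0.0373
gripper_force: 30.0
```

```bash
python3 -c "
from h import *
go(.4465,-.148,.047,-87.8)
snapshot('scene')
for t in ('dropper',): print(spot_point('scene',t))
"
```

```text
t 36.0 at [ 0.6649 -0.1463  0.1644] rpy [-179.8    0.   -87.8] | turn z 0.0 shift cm [-0.67 21.83 11.74] j [  4.  24.  -5.  -0. -61.  -2.] open 0.0373 F [-0.2 -1.  -1.1]
[{'position': [0.6647, -0.1438, 0.1224], 'score': 0.43}]
```

Call:
play_rows(plan=[[0,1.2,0,0,0,0],[-0.1,2.6,0,0,0,0],[-0.1,2.8,0,0,0,0],[-0.1,2.8,0,0,0,0],[-0.1,2.8,0,0,0,0],[-0.1,2.8,0,0,0,0],[0,2.8,0,0,0,0],[0,2.2,0,0,0,0],[0,1.2,0,0,0,0],[0,0.6,0,0,0,0],[0,0,2,0,0,0],[0,0,2,0,0,0],[0,0,2,0,0,0],[0,0,0,0,0,0],[0,0,0,0,0,0]])

```text
clock: 37.4
tool_pos: [0.4462, -0.15, 0.1018]
orientation: [179.8, -0.0, -87.7]
force: [0.7, 0.6, 0.5]
opening: 0.0375
gripper_force: 30.0
```

```bash
python3 -c "
from h import *
go(.4465,-.148,.048,-87.8)"
```

```text
t 37.4 at [ 0.4462 -0.15    0.1018] rpy [179.8  -0.  -87.7] | turn z 0.1 shift cm [-0.2  -0.03  5.38] j [  5.  10. -35.   0. -45.  -3.] open 0.0375 F [0.7 0.6 0.5]
```

Call:
play_rows(plan=[[-0.1,0,1.5,0,0,0],[0,0,1.5,0,0,0],[0,0,1.2,0,0,0],[0,0,0.7,0,0,0],[0,0,0.3,0,0,0],[0,0,0.1,0,0,0],[0,0,0,0,0,0],[0,0,0,0,0,0]])

```text
clock: 38.07
tool_pos: [0.447, -0.1489, 0.0503]
orientation: [-179.9, -0.0, -87.7]
force: [-0.3, 0.4, -1.0]
opening: 0.0376
gripper_force: 30.0
```

Call:
play_rows(plan=[[0,0,0,0,0,0],[0,0,0,0,0,0],[0,0,0,0,0,0],[0,0,0,0,0,0],[0,0,0,0,0,0],[0,0,0,0,0,0],[0,0,-1,0,0,0],[0,0,-2.5,0,0,0],[0,0,-3,0,0,0],[0,0,-3,0,0,0],[0,0,-3,0,0,0],[0,0,-2,0,0,0],[0,0,0,0,0,0],[0,0,0,0,0,0]], grip=8.5)

```text
clock: 39.23
tool_pos: [0.4469, -0.1488, 0.1957]
orientation: [-179.8, 0.0, -87.8]
force: [0.2, -0.3, -0.0]
opening: 0.085
gripper_force: 0.0
```

```bash
python3 -c "
from h import *
go(.4465,-.148,.2,-87.8)
snap('scene','pics/s6.png')
def L(p,c,th):
  d=np.array(p)[:2]-c; t=np.radians(th); return np.round([d[0]*np.cos(t)+d[1]*np.sin(t),-d[0]*np.sin(t)+d[1]*np.cos(t)],3)
for t,c,th in (('jar',(.474,.232),-10.5),('tube',(.474,.232),-10.5),('square_bottle',(.474,.232),-10.5),('slide_box',(.4485,-.205),2.2),('dropper',(.4485,-.205),2.2),('beaker',(0,0),0)): print(t,[(L(d['position'],c,th),d['position'][2],d['score']) for d in spot_point('scene',t)])
"
```

```text
t 39.2 at [ 0.4469 -0.1488  0.1957] rpy [-179.8    0.   -87.8] | turn z 0.0 shift cm [-0.08  0.04 -0.43] j [  6.   3. -28.  -0. -58.  -3.] open 0.085 F [ 0.2 -0.3 -0. ]
jar [(array([-0.001,  0.079]), 0.0065, 0.73), (array([-0.003,  0.002]), -0.0016, 0.57)]
tube [(array([-0.002,  0.003]), 0.007, 0.86)]
square_bottle [(array([ 0.002, -0.083]), 0.0056, 0.95), (array([ 0.054, -0.436]), -0.0025, 0.59)]
slide_box [(array([ 0.001, -0.033]), 0.0036, 0.65), (array([0.074, 0.188]), -0.0001, 0.46)]
dropper [(array([0.001, 0.058]), 0.0068, 0.92)]
beaker [(array([ 0.516, -0.014]), -0.0004, 0.72), (array([0.474, 0.233]), 0.0061, 0.53)]
```

View pics/s6.png

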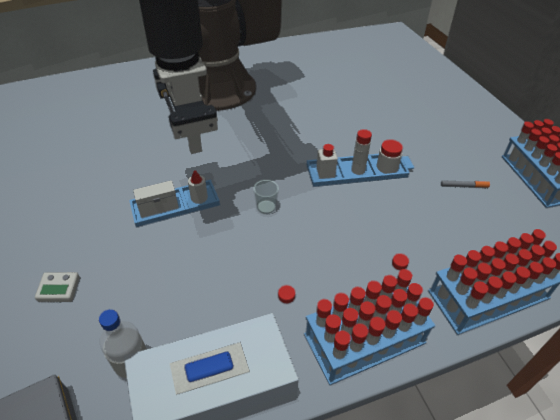

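All five things stand upright in their pockets: bottle (328,160), tube (362,150), jar (390,155), box (156,196), dropper (197,186). The beaker is unmoved at (266,197), and the gripper is clear.

```bash
python3 -c "
from plant import *
print(close_job())"
```

```text
the job is handed in; nothing more can be done
None
```

Both kits are made up and the job is handed in at about 39 s: the last picture shows all five things upright in their pockets within about 5 mm of centre, with the gripper clear and the beaker where it was; the hand-in returned no verdict.

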